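# Push the drill case home and shut the shop cabinet on its roller catch

### The arm

A 6-joint arm with a two-finger parallel gripper is mounted at the origin on the work surface. World frame = base frame: x ahead of the robot, y to its left, z up, the work surface at z = 0. Lengths are in mm, angles in rad, forces in N, time in s.
With the tool pointing down it reaches from about 275 to 1000 mm from the base axis. Payload 8.4 kg.
Tool frame: the origin (TCP) lies midway between the tips of the shut fingers; the grasp point (between the pads) lies 19 mm behind it; z points along the fingers, y is the line along which they close (so a half turn about z gives the same grasp; the last joint's range is limited). The gripper opens to 85 mm and grips with 20 to 120 N. Pads are 22 mm wide; open, the fingers measure 114 mm over their backs; the gripper's body (76 mm by 85 mm) begins 54 mm behind the grasp point. The pads swing forward as they close: fully open they stand 13 mm farther back than shut.
Start: joints at [-1.169, 0.353, 1.633, -0, 1.155, -0.002], TCP at [245.571, -574.737, 205.081] pointing down, gripper open.
Joint ranges: [-2.63, 2.63], [-0.92, 2.1], [0.06, 2.66], [-1.3, 4.44], [0, 2.69], [-3.02, 3.02]. Speed limits (rad/s): [2.22, 2.22, 2.79, 3.14, 3.14, 3.14].

### API

Orientations are given as [roll, pitch, yaw] about the fixed x, y, z axes, in that order (R = Rz(yaw) Ry(pitch) Rx(roll)).
In Python, from rig import monitor, imaging, r gives the robot as it stands.
- The arm moves only by the tool drive_tool, never from a script. Its argument "plan" is a list of rows, each an object of numbers: "x", "y", "z": the shift along the tool's x, y, z in units of 50 mm (1.0 is 50 mm); "ax", "ay", "az": the turn, a rotation vector about the tool's x, y, z in units of 6 degrees (1.0 is 6 degrees); "hand": the finger opening in mm, from 0 to 85.4. In form: [{"x": .., "y": .., "z": .., "ax": .., "ay": .., "az": .., "hand": ..}, ...]. A call has 1 to 8 rows; each row is the pose to reach, as a shift and turn from the pose commanded when the call began, along the tool's axes at that moment; what a row does not reach only later rows make up. A row lasts 1/10 s, in which the tool goes at most 50 mm and 8.59 degrees, less where a joint would pass 70% of its speed; a pose out of reach is approached as far as the arm can. A call with a gripper value outside its range is refused whole. The fingers move at their own pace and stop on an object; "grip_force" is the grip in N (left out, the last holds). Time passes only in rows, so rows that repeat a pose let the fingers close. It gives the time, the measured TCP pose, the force, the opening and the grip force at its end, in the units of the state.
- monitor.sense(): the state, without advancing time (a new reading comes with each control period).
- imaging.grab_frame(name): name is "scene" or "side" or "wrist"; returns the picture (384x512x3 uint8, red, green, blue); there is no depth.
- imaging.camera_info(name): a dict with "mtx" (3x3 intrinsics, pixels), "R" (3x3) and "t" (3): a world point X has camera coordinates R X + t. Camera axes: x right, y down, z forward; pixel columns grow to the right and rows downward; lengths in mm; the calibration is good to about 2 mm. The wrist camera is an equidistant fisheye: a pixel r from the principal point sees the ray r / f radians off the axis. A picture is of the moment at which its call begins: read the wrist's pose just before it. camera_info takes no time and is no camera call; for the wrist camera it gives the pose at the moment of the call.
- r.sign_off(): hands the job in; it is judged then, once.
The state is a dict: "clock": time; "qpos": joint angles; "qvel": joint speeds; "joint_efforts": joint torques, N m; "eef_pos": TCP position; "tcp_rot": TCP orientation; "contact_force": force on the tool from outside, world axes, zero at the start; "wrist_torque": the same for the moment, N m; "opening": opening from 0.0 (shut) to 1.0 (fully open); "grasp_force": force on a finger pad.
Only numpy, scipy, OpenCV 4.12 (cv2) and the standard library are available. Lean on these libraries where they do the work, as an engineer would, in place of code of your own. Each camera call takes 0.05 s, during which the arm holds its last target. There are 200 camera calls.

### The job

The drill case has been left sticking out of the plywood cabinet. With the door still open, push the case all the way in until it meets the cabinet's back, then swing the door shut without slamming it and press it until the roller catch snaps in and the door lies flush; press firmly but do not force anything, and leave the other things on the bench and on the cabinet where they are.

Things in the scene. Friction and masses are not known exactly. Their poses are not given: they have to be found in the camera images.
- cabinet: Fixed birch-plywood cabinet on the bench, 200 deep x 204 wide x 210 mm high. Origin: centre of its underside, z up; its open front looks along its own -x (front edges at x = -100 mm); hinges at its -y side, the door's free edge closes at its +y side. Its 12 mm top board (underside 198 mm up) reaches to the front edges and overhangs the bays; the -y bays hold fixed jars and boxes.
- bay_mouth (a point): Middle of the case bay's mouth, on the front edge of its floor, 12 mm above the bench (cabinet x = -100, y = +59 mm); axes as the cabinet's. The bay is 62 mm wide (y), 118 mm high and 194 mm deep to the back panel. A gripper pointing straight down meets the top board before its fingertips can push the case home: lean the fingers about 40 to 45 deg forward into the bay.
- drill_case: Loose black plastic drill-bit case, 185 long x 46 thick x 95 mm high, 0.4 to 0.8 kg, standing on its long edge in the bay, 35 to 75 mm of it sticking out, perhaps a little askew (8 mm of play each side). Origin: centre of its underside; its x runs along its length into the cabinet, z up. Against the back panel its outer end is 9 mm behind the front edges. It slides at about 2 to 6 N.
- case_end (a point): Middle of the case's flat outer end face (46 x 95 mm), 47.5 mm above its underside and 92.5 mm from its origin along its -x: where to push. Axes as the case's.
- cab_door (a joint): Opening angle of the door, rad: 0 shut flush on the front edges, 1.57 square open, limit 1.75; starts at 1.2 to 1.55. Upright hinge, stiff (0.06 N m), so the door stays where left. In the last 10 mm of its travel a spear inside the door forces two sprung rollers apart: about 13 N at door_push, dropping some 4 mm before shut, where the catch draws it in. Pressed too little, it stays ajar.
- door_hinge (a point): On the door's hinge axis, 105 mm above the bench (cabinet x = -102, y = -106 mm). Axes turn with the door: its y runs from the hinge to the free edge, its -x points out of the outer face, z up; with the door shut they are the cabinet's axes, opening turns them about +z.
- door_push (a point): On the door's outer face near the upper free corner: 160 mm from the hinge axis along the door, 17 mm out of it (door's -x), 185 mm above the bench; axes as door_hinge. The plywood panel is 204 wide and 15 thick, upper edge 207 mm up, free edge 208 mm from the hinge axis. A steel D-pull stands 33 mm off the outer face below, 176 mm from the hinge, 45 to 135 mm up.
- tape_measure: Bystander: yellow tape measure, 70 x 36 x 62 mm, standing loose on the rear half of the cabinet's top. Origin: centre of its underside.
- offcut: Bystander: dark hardwood offcut 130 x 60 x 38 mm, lying on the bench beside the cabinet's hinge side. Origin: centre of its underside.
- cordless_drill: Bystander: cordless drill lying on its side, about 180 x 195 x 66 mm high. Origin: under the middle of its motor housing.
- pliers: Bystander: slip-joint pliers with yellow and black grips, about 240 x 80 x 20 mm, lying flat. Origin: near the jaws' pivot.
- sanding_block: Bystander: cork sanding block 112 x 62 x 25 mm, lying on the bench some way in front of the cabinet. Origin: centre of its underside.
Not all that is in view belongs to the job. Leave any green, orange or white look-alike of the drill_case alone.

How it is judged (in metres and radians):
On the way, in this order (a step that is already met when the one before it is completed fails the run):
1. the drill case is pushed home (outer end at least 4 mm behind the cabinet's front edges) while the door is still more than 0.6 rad open (x of case_end in the frame of cabinet above -0.096 m and value of joint cab_door above 0.6 rad), for 0.2 s.
2. the door is seated on its catch, within 0.012 rad of shut (value of joint cab_door below 0.012 rad), for 0.2 s.
At the end, for the whole second after the job is handed in: The door is shut on its catch (within 0.012 rad of shut, about 2 mm at the free edge) and stays so with nothing touching it; the drill case stands upright inside, its outer end at least 4 mm behind the cabinet's front edges (at most 5 mm short of the back panel) (value of joint cab_door below 0.012 rad and x of case_end in the frame of cabinet above -0.096 m and angle between drill_case's own z axis and vertical below 0.1 rad).
It fails at once if the door is slammed (closing faster than 1.8 rad/s before it reaches the catch) (value of joint cab_door above 0.06 rad and velocity of joint cab_door below -1.8 rad/s).
It fails at once if the cabinet, its door or the case is forced (the robot presses on it with more than 60 N) (contact force between any of the fingers, the arm and cabinet above 60 N or contact force between the fingers and drill_case above 60 N).
It fails at once if a bystander is moved by more than 30 mm (distance of any of tape_measure, offcut, cordless_drill, pliers, sanding_block from where it was at the start of the episode above 0.03 m).
It also fails if it takes over 48 s, if anything falls off the work surface, if the arm or the gripper's body presses on something with over 40 N, if the wrist force passes 120 N, or if a joint passes its speed limit or range.

## Working session

There is one attempt and no reset: what is moved stays moved. The work goes in short steps, Python scripts to look and compute and a tool call to move; the robot and the scene stay as the last step left them, time stands still between calls to the robot, and variables do not carry over. Pictures are saved under pics/ and viewed, at most 12 in all, crops included, and the job is handed in when it is done.

Besides the shell and the picture viewer there is one more tool, called after "Call:" by a JSON object that holds its "fn" and its "kwargs". drive_tool: Moves the arm, as the interface text tells. Its arguments: {"type":"object","properties":{"plan":{"type":"array","items":{"type":"object","properties":{"x":{"type":"number"},"y":{"type":"number"},"z":{"type":"number"},"ax":{"type":"number"},"ay":{"type":"number"},"az":{"type":"number"},"hand":{"type":"number"}}}},"grip_force":{"type":"number"}},"required":["plan"]}

```bash
ls; mkdir -p pics
python3 - <<'E'
from rig import monitor, imaging, r
import cv2, numpy as np
np.set_printoptions(precision=4,suppress=True)
ims=[]
for n in ("scene","side"):
    im=imaging.grab_frame(n)[:,:,::-1]; cv2.imwrite(f"pics/{n}0.png",im)
    c=imaging.camera_info(n); print(n,c["mtx"],c["R"],c["t"])
s=monitor.sense();print(s)
for n in ("scene","side"):
    im=cv2.imread(f"pics/{n}0.png"); cv2.imwrite(f"pics/{n}0b.png",cv2.resize(im,(800,600),interpolation=cv2.INTER_CUBIC))
E
```

```text
pics
scene [[442.0027   0.     253.3274]
 [  0.     442.0027 190.4164]
 [  0.       0.       1.    ]] [[-0.3629  0.9317  0.0129]
 [ 0.7012  0.2821 -0.6548]
 [-0.6137 -0.2286 -0.7557]] [ 207.2803 -330.81   1835.4754]
side [[483.1666   0.     256.9637]
 [  0.     483.1666 190.7144]
 [  0.       0.       1.    ]] [[-0.8377 -0.5461 -0.0015]
 [-0.3507  0.54   -0.7651]
 [ 0.4187 -0.6404 -0.6439]] [ 501.1326  309.592  1656.5277]
{'clock': 0.1, 'qpos': array([-1.1694,  0.3536,  1.6341, -0.    ,  1.1552, -0.0024]), 'qvel': array([-0.0013, -0.0018, -0.0022,  0.0005,  0.0009, -0.001 ]), 'joint_efforts': array([ -0.0003, -60.636 , -34.2821,  -0.0001,   0.004 ,   0.    ]), 'eef_pos': array([ 245.3779, -574.3142,  204.4209]), 'tcp_rot': array([-3.1403,  0.    ,  0.4038]), 'contact_force': array([0.0096, 0.2574, 1.018 ]), 'wrist_torque': array([-0.0048,  0.0005,  0.0065]), 'grasp_force': 0.0, 'opening': 1.0019339267841625}
```

View pics/scene0b.png

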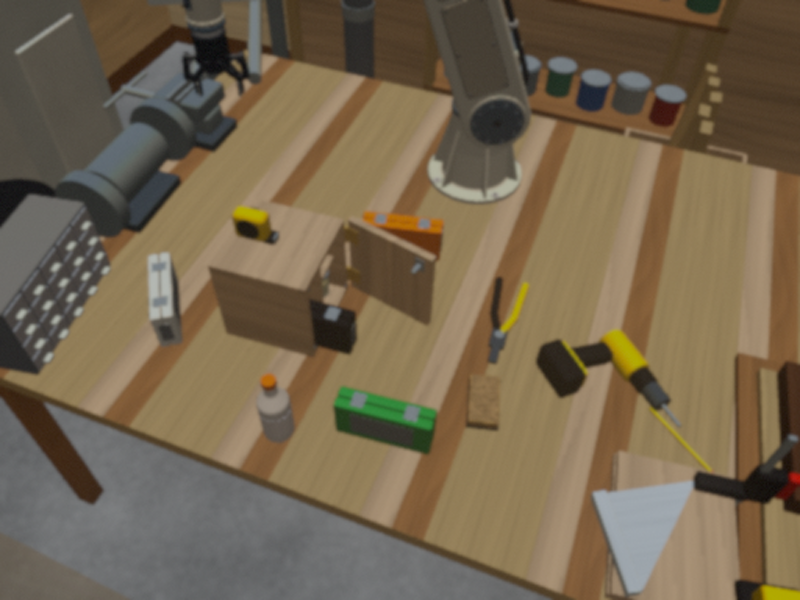

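View pics/side0b.png

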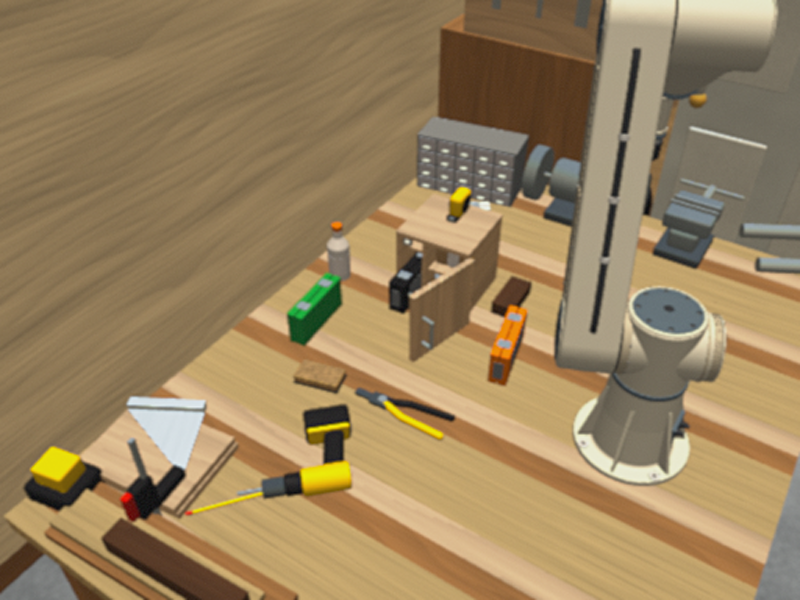

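Scene view: cabinet top around (275,245), door (395,265) opened toward the robot's left, black case sticking out (335,325), tape on top (250,222). Candidates for the case: black (335,325) in the bay; green (385,418), orange (405,230), white (163,300) – all decoys. I choose the black one and check in a close crop.

Run:
```python
import cv2, numpy as np
a=cv2.imread("pics/scene0.png")[120:240,125:285]; b=cv2.imread("pics/side0.png")[115:235,240:340]
f=5
cv2.imwrite("pics/c1.png",cv2.resize(a,None,fx=f,fy=f,interpolation=cv2.INTER_CUBIC))
cv2.imwrite("pics/c2.png",cv2.resize(b,None,fx=f,fy=f,interpolation=cv2.INTER_CUBIC))
```

```text
(no output)
```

View pics/c1.png

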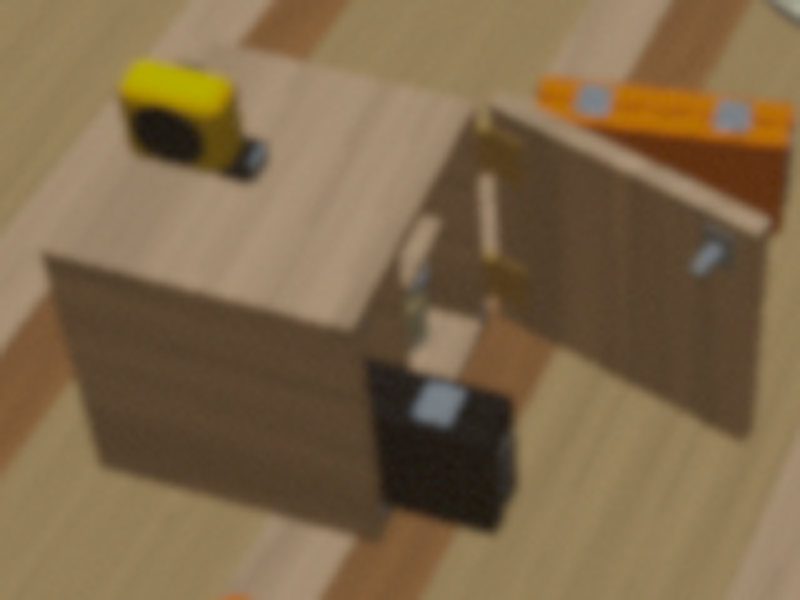

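View pics/c2.png

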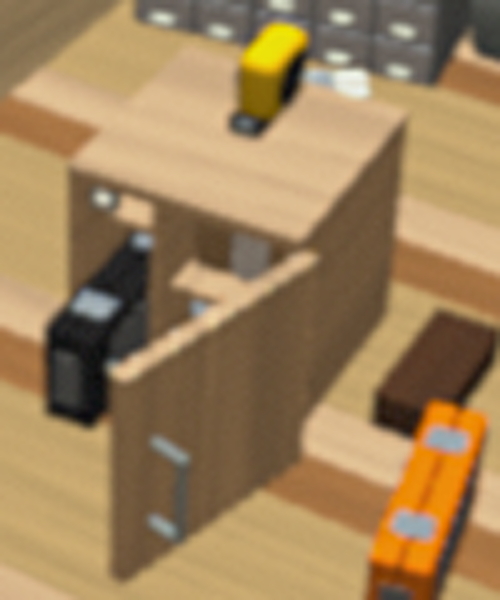

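The crops confirm the black case in the +y bay. Scene crop: front top corners (475,105) and (352,330), door top free end (767,230). Side crop: front top corners (72,168) and (303,240), door free top (115,382), case end face top edge (50,330)–(98,345).

```bash
cat > h.py <<'E'
import numpy as np, cv2
from rig import monitor, imaging, r
np.set_printoptions(precision=3,suppress=True)
def ray(n,px):
    c=imaging.camera_info(n); R,t=c["R"],c["t"]
    return -R.T@t, R.T@np.linalg.solve(c["mtx"],[px[0],px[1],1])
def onz(n,px,z):
    o,d=ray(n,px); return o+d*(z-o[2])/d[2]
def S(u,v): return (125+u/5-.4,120+v/5-.4)
def T(u,v): return (240+u/5-.4,115+v/5-.4)
E
python3 - <<'E'
from h import *
for k,n,p,z in [("fh","scene",S(475,105),210),("f+","scene",S(352,330),210),("b+","scene",S(47,255),210),
 ("f+bot","scene",S(380,540),0),("b+bot","scene",S(103,467),0),
 ("f+","side",T(72,168),210),("fh","side",T(303,240),210),("bh","side",T(405,120),210),("b+","side",T(190,50),210),
 ("door in hinge","scene",S(490,112),207),("door in free","scene",S(765,237),207),("door out free s","scene",S(772,217),207),("door out free","side",T(115,382),207),("door out hinge","side",T(318,260),207),
 ("case +","scene",S(515,405),107),("case bot+","scene",S(497,530),12),("case top+","side",T(50,330),107),("case top-","side",T(98,345),107),("bot+","side",T(50,412),12),("bot-","side",T(92,424),12)]:
    print(k,n,onz(n,p,z))
E
```

```text
fh scene [ 500.819 -145.181  210.   ]
f+ scene [ 701.505 -132.966  210.   ]
b+ scene [ 715.49  -326.978  210.   ]
f+bot scene [ 698.369 -134.543    0.   ]
b+bot scene [ 712.694 -331.892    0.   ]
f+ side [ 697.75  -131.921  210.   ]
fh side [ 499.435 -148.125  210.   ]
bh side [ 509.366 -334.216  210.   ]
b+ side [ 709.17  -329.451  210.   ]
door in hinge scene [ 500.272 -135.159  207.   ]
door in free scene [538.857  63.159 207.   ]
door out free s scene [521.304  61.551 207.   ]
door out free side [530.77   66.526 207.   ]
door out hinge side [ 479.6   -135.963  207.   ]
case + scene [641.058 -60.17  107.   ]
case bot+ scene [670.653 -63.222  12.   ]
case top+ side [671.544 -59.542 107.   ]
case top- side [629.601 -64.46  107.   ]
bot+ side [678.539 -68.069  12.   ]
bot- side [641.589 -74.266  12.   ]
```

Add to h.py:
```python
from scipy.spatial.transform import Rotation as Ro
CX=np.array([.07,-.9975,0]); CY=np.array([.9975,.07,0]); K=np.array([0,0,1.])
def lean(p,deg,y):
    a=np.radians(deg); z=np.sin(a)*p-np.cos(a)*K
    return np.c_[np.cross(y,z),y,z]
def go(pos,R):
    s=monitor.sense(); Rc=Ro.from_euler('xyz',s["tcp_rot"]).as_matrix()
    d=Rc.T@(np.array(pos)-s["eef_pos"])/50; w=Ro.from_matrix(Rc.T@R).as_rotvec(degrees=True)/6
    print("shift",d,"turn",w,"clock",s["clock"],"q",s["qpos"],"tcp",s["eef_pos"],"F",s["contact_force"])
```

```text
(no output)
```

Call:
{"fn": "drive_tool", "kwargs": {"plan": [{"z":-1,"hand":0},{"z":-2,"hand":0},{"z":-3,"hand":0},{"z":-4,"hand":0},{"z":-4.4,"hand":0},{"z":-4.4,"hand":0}]}}

```text
invalid input
```

Run:
```python
from h import *
go([648,40,330],lean(CX,42,CY))
```

```text
shift [12.232 -8.137 -2.502] turn [ -4.329  -6.076 -11.248] clock 0.1 q [-1.169  0.354  1.634 -0.     1.155 -0.002] tcp [ 245.378 -574.314  204.421] F [0.01  0.257 1.018]
```

Call:
{"fn": "drive_tool", "kwargs": {"plan": [{"x":0,"y":0,"z":-1,"ax":0,"ay":0,"az":0,"hand":0},{"x":0,"y":0,"z":-2,"ax":0,"ay":0,"az":0,"hand":0},{"x":0,"y":0,"z":-3,"ax":0,"ay":0,"az":0,"hand":0},{"x":0,"y":0,"z":-4,"ax":0,"ay":0,"az":0,"hand":0},{"x":0,"y":0,"z":-4.4,"ax":0,"ay":0,"az":0,"hand":0}]}}

```text
clock: 0.6
eef_pos: [246.0, -575.7, 430.6]
tcp_rot: [3.135, -0.0, 0.404]
contact_force: [-0.0, -0.0, -0.0]
opening: 0.142
grasp_force: 0.0
```

Call:
{"fn": "drive_tool", "kwargs": {"plan": [{"x":6.1,"y":-4,"z":0,"ax":-2.1,"ay":-3,"az":-5.6,"hand":0},{"x":6.1,"y":-4,"z":0,"ax":-2.1,"ay":-3,"az":-5.6,"hand":0},{"x":6.1,"y":-4,"z":0,"ax":-2.1,"ay":-3,"az":-5.6,"hand":0},{"x":6.1,"y":-4,"z":0,"ax":-2.1,"ay":-3,"az":-5.6,"hand":0},{"x":6.1,"y":-4,"z":0,"ax":-2.1,"ay":-3,"az":-5.6,"hand":0},{"x":6.1,"y":-4,"z":0,"ax":-2.1,"ay":-3,"az":-5.6,"hand":0},{"x":6.1,"y":-4,"z":0,"ax":-2.1,"ay":-3,"az":-5.6,"hand":0},{"x":6.1,"y":-4,"z":0,"ax":-2.1,"ay":-3,"az":-5.6,"hand":0}]}}

```text
clock: 1.4
eef_pos: [449.5, -267.2, 424.5]
tcp_rot: [3.02, 0.357, 0.979]
contact_force: [-0.2, -0.5, 0.2]
opening: 0.002
grasp_force: 0.0
```

Run:
```python
from h import *
go([648,40,330],lean(CX,42,CY))
```

```text
shift [ 7.514 -0.033 -0.798] turn [-2.181 -3.109 -5.613] clock 1.4 q [-0.277  0.025  1.619 -0.378  1.495  0.321] tcp [ 449.509 -267.238  424.537] F [-0.179 -0.478  0.205]
```

Call:
{"fn": "drive_tool", "kwargs": {"plan": [{"x":7.5,"y":0,"z":-0.8,"ax":-2.2,"ay":-3.1,"az":-5.6,"hand":0},{"x":7.5,"y":0,"z":-0.8,"ax":-2.2,"ay":-3.1,"az":-5.6,"hand":0},{"x":7.5,"y":0,"z":-0.8,"ax":-2.2,"ay":-3.1,"az":-5.6,"hand":0},{"x":7.5,"y":0,"z":-0.8,"ax":-2.2,"ay":-3.1,"az":-5.6,"hand":0},{"x":7.5,"y":0,"z":-0.8,"ax":-2.2,"ay":-3.1,"az":-5.6,"hand":0},{"x":7.5,"y":0,"z":-0.8,"ax":-2.2,"ay":-3.1,"az":-5.6,"hand":0},{"x":7.5,"y":0,"z":-0.8,"ax":-2.2,"ay":-3.1,"az":-5.6,"hand":0},{"x":7.5,"y":0,"z":-0.8,"ax":-2.2,"ay":-3.1,"az":-5.6,"hand":0}]}}

```text
clock: 2.2
eef_pos: [649.5, 36.7, 328.4]
tcp_rot: [3.141, 0.734, 1.638]
contact_force: [0.4, 0.3, 0.2]
opening: 0.0
grasp_force: 0.0
```

Run:
```python
from h import *
go([649,0,70],lean(CX,42,CY))
```

```text
shift [ 2.918 -0.062  4.327] turn [-0.009  0.01  -0.017] clock 2.2 q [ 0.419  0.437  1.444 -0.681  1.563  0.464] tcp [649.489  36.73  328.366] F [0.357 0.276 0.171]
```

Run:
```python
from h import *
for p in [(335,390),(435,405),(335,425),(432,448)]: print(onz("scene",(p[0]*.64,p[1]*.64),90 if p[1]<420 else 0))
```

```text
[810.977 -28.504  90.   ]
[773.023 153.931  90.   ]
[831.776 -24.293   0.   ]
[809.261 165.842   0.   ]
```

Call:
{"fn": "drive_tool", "kwargs": {"plan": [{"x":0.7,"y":0,"z":0.8,"ax":0,"ay":0,"az":0,"hand":0},{"x":1.4,"y":0,"z":1.6,"ax":0,"ay":0,"az":0,"hand":0},{"x":1.8,"y":0,"z":2.2,"ax":0,"ay":0,"az":0,"hand":0},{"x":1.8,"y":0,"z":2.2,"ax":0,"ay":0,"az":0,"hand":0},{"x":1.8,"y":0,"z":2.2,"ax":0,"ay":0,"az":0,"hand":0}]}}

```text
clock: 2.7
eef_pos: [649.1, 26.5, 189.2]
tcp_rot: [3.14, 0.735, 1.635]
contact_force: [0.7, 0.7, 1.8]
opening: -0.004
grasp_force: 0.0
```

Run:
```python
from h import *
go([649,0,70],lean(CX,42,CY))
im=imaging.grab_frame("wrist")[:,:,::-1]; cv2.imwrite("pics/w1.png",cv2.resize(im,(800,600)))
```

```text
shift [ 1.207 -0.04   2.123] turn [-0.02   0.022 -0.039] clock 2.7 q [ 0.406  0.56   1.572 -0.703  1.364  0.618] tcp [649.113  26.528 189.195] F [0.693 0.741 1.752]
```

View pics/w1.png

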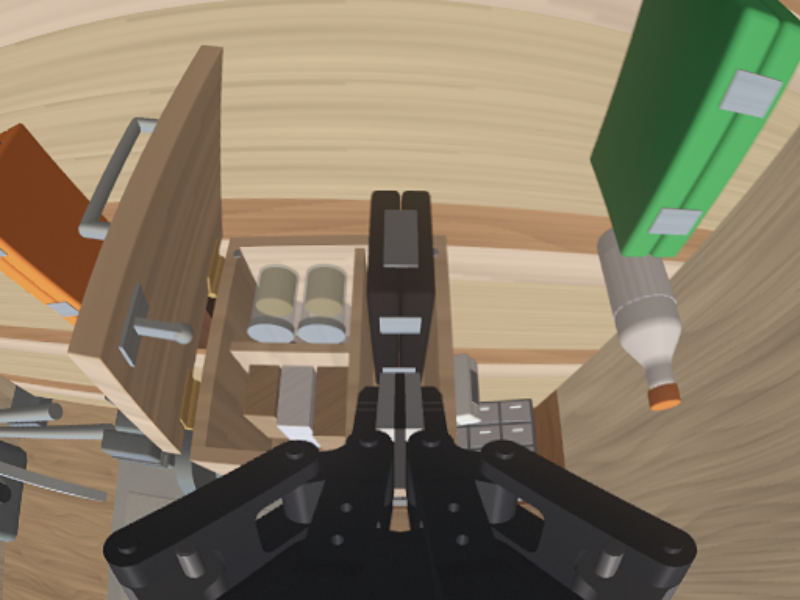

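Wrist view: case end centred at (402,230) under the fingers (400,400), the door free at left, green decoy and bottle clear to the right. Descend in front of the end and then push.

Call:
{"fn": "drive_tool", "kwargs": {"plan": [{"x":0.4,"y":0,"z":0.8,"ax":0,"ay":0,"az":0,"hand":0},{"x":0.8,"y":0,"z":1.5,"ax":0,"ay":0,"az":0,"hand":0},{"x":1.2,"y":0,"z":2.1,"ax":0,"ay":0,"az":0,"hand":0},{"x":1.2,"y":0,"z":2.1,"ax":0,"ay":0,"az":0,"hand":0},{"x":1.2,"y":0,"z":2.1,"ax":0,"ay":0,"az":0,"hand":0}]}}

```text
clock: 3.25
eef_pos: [652.5, 1.7, 73.1]
tcp_rot: [3.135, 0.734, 1.632]
contact_force: [-0.7, 0.7, 0.8]
opening: 0.003
grasp_force: 0.0
```

Run:
```python
from h import *
go([653,-62+8,68],lean(CX,42,CY))
go([659,-137,68],lean(CX,42,CY))
```

```text
shift [-0.758 -0.064  0.821] turn [ 0.009  0.012 -0.06 ] clock 3.25 q [ 0.371  0.695  1.636 -0.76   1.193  0.738] tcp [652.505   1.725  73.12 ] F [-0.71   0.727  0.783]
shift [-1.993 -0.054  1.937] turn [ 0.009  0.012 -0.06 ] clock 3.25 q [ 0.371  0.695  1.636 -0.76   1.193  0.738] tcp [652.505   1.725  73.12 ] F [-0.71   0.727  0.783]
```

Call:
{"fn": "drive_tool", "kwargs": {"plan": [{"x":-0.37,"y":0,"z":0.33,"ax":0,"ay":0,"az":0,"hand":0},{"x":-0.67,"y":-0.05,"z":0.6,"ax":0,"ay":0,"az":0,"hand":0},{"x":-0.82,"y":-0.05,"z":0.74,"ax":0,"ay":0,"az":0,"hand":0},{"x":-0.97,"y":-0.05,"z":0.87,"ax":0,"ay":0,"az":0,"hand":0},{"x":-1.11,"y":-0.05,"z":1.0,"ax":0,"ay":0,"az":0,"hand":0},{"x":-1.26,"y":-0.05,"z":1.14,"ax":0,"ay":0,"az":0,"hand":0},{"x":-1.41,"y":-0.05,"z":1.27,"ax":0,"ay":0,"az":0,"hand":0},{"x":-1.56,"y":-0.05,"z":1.4,"ax":0,"ay":0,"az":0,"hand":0}]}}

```text
clock: 4.05
eef_pos: [656.3, -103.0, 71.2]
tcp_rot: [3.136, 0.733, 1.634]
contact_force: [-0.4, 3.6, 2.5]
opening: -0.0
grasp_force: 2.3
```

Run:
```python
from h import *
go([659,-137,70],lean(CX,42,CY))
```

```text
shift [-0.491  0.009  0.475] turn [ 0.008  0.003 -0.047] clock 4.05 q [ 0.218  0.667  1.702 -0.844  1.089  0.684] tcp [ 656.286 -102.979   71.237] F [-0.423  3.584  2.458]
```

Call:
{"fn": "drive_tool", "kwargs": {"plan": [{"x":-0.1,"y":0,"z":0.09,"ax":0,"ay":0,"az":0,"hand":0},{"x":-0.19,"y":0,"z":0.17,"ax":0,"ay":0,"az":0,"hand":0},{"x":-0.27,"y":0,"z":0.24,"ax":0,"ay":0,"az":0,"hand":0},{"x":-0.33,"y":0,"z":0.3,"ax":0,"ay":0,"az":0,"hand":0},{"x":-0.37,"y":0,"z":0.33,"ax":0,"ay":0,"az":0,"hand":0},{"x":-0.4,"y":0,"z":0.36,"ax":0,"ay":0,"az":0,"hand":0}]}}

```text
clock: 4.65
eef_pos: [657.7, -129.9, 71.1]
tcp_rot: [3.137, 0.734, 1.634]
contact_force: [-0.4, 6.7, 4.6]
opening: 0.001
grasp_force: 3.2
```

Call:
{"fn": "drive_tool", "kwargs": {"plan": [{"x":-0.03,"y":0,"z":0.027,"ax":0,"ay":0,"az":0,"hand":0},{"x":-0.06,"y":0,"z":0.054,"ax":0,"ay":0,"az":0,"hand":0},{"x":-0.09,"y":0,"z":0.08,"ax":0,"ay":0,"az":0,"hand":0}]}}

```text
clock: 4.95
eef_pos: [658.1, -135.8, 71.2]
tcp_rot: [3.137, 0.734, 1.634]
contact_force: [-0.9, 5.8, 4.0]
opening: -0.001
grasp_force: 2.9
```

Still sliding; continue in 1.5–2 mm steps until the force rises.

Call:
{"fn": "drive_tool", "kwargs": {"plan": [{"x":-0.03,"y":0,"z":0.027,"ax":0,"ay":0,"az":0,"hand":0},{"x":-0.06,"y":0,"z":0.054,"ax":0,"ay":0,"az":0,"hand":0}]}}

```text
clock: 5.15
eef_pos: [658.4, -139.8, 71.1]
tcp_rot: [3.137, 0.734, 1.635]
contact_force: [-1.2, 6.1, 3.7]
opening: -0.002
grasp_force: 2.9
```

Call:
{"fn": "drive_tool", "kwargs": {"plan": [{"x":-0.03,"y":0,"z":0.027,"ax":0,"ay":0,"az":0,"hand":0}]}}

```text
clock: 5.25
eef_pos: [658.5, -141.8, 71.2]
tcp_rot: [3.137, 0.734, 1.635]
contact_force: [-1.7, 6.3, 4.0]
opening: -0.002
grasp_force: 2.9
```

Call:
{"fn": "drive_tool", "kwargs": {"plan": [{"x":-0.03,"y":0,"z":0.027,"ax":0,"ay":0,"az":0,"hand":0}]}}

```text
clock: 5.35
eef_pos: [658.6, -143.8, 71.2]
tcp_rot: [3.137, 0.734, 1.635]
contact_force: [-0.6, 5.5, 3.8]
opening: -0.002
grasp_force: 2.9
```

Call:
{"fn": "drive_tool", "kwargs": {"plan": [{"x":-0.03,"y":0,"z":0.027,"ax":0,"ay":0,"az":0,"hand":0}]}}

```text
clock: 5.45
eef_pos: [658.8, -145.9, 71.2]
tcp_rot: [3.137, 0.734, 1.635]
contact_force: [-0.2, 6.4, 4.3]
opening: 0.0
grasp_force: 2.9
```

Call:
{"fn": "drive_tool", "kwargs": {"plan": [{"x":-0.03,"y":0,"z":0.027,"ax":0,"ay":0,"az":0,"hand":0}]}}

```text
clock: 5.55
eef_pos: [658.9, -147.9, 71.2]
tcp_rot: [3.137, 0.734, 1.635]
contact_force: [-0.2, 5.2, 4.2]
opening: 0.001
grasp_force: 2.9
```

Call:
{"fn": "drive_tool", "kwargs": {"plan": [{"x":-0.03,"y":0,"z":0.027,"ax":0,"ay":0,"az":0,"hand":0}]}}

```text
clock: 5.65
eef_pos: [659.0, -149.9, 71.2]
tcp_rot: [3.137, 0.734, 1.635]
contact_force: [-0.8, 5.4, 4.2]
opening: -0.0
grasp_force: 2.9
```

Run:
```python
from h import *
w=imaging.grab_frame("wrist")[:,:,::-1]; s=imaging.grab_frame("side")[:,:,::-1]
cv2.imwrite("pics/p1.png",np.hstack([cv2.resize(w[80:320,150:390],(400,400)),cv2.resize(s[115:235,220:340],(400,400),interpolation=cv2.INTER_CUBIC)]))
```

```text
(no output)
```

View pics/p1.png

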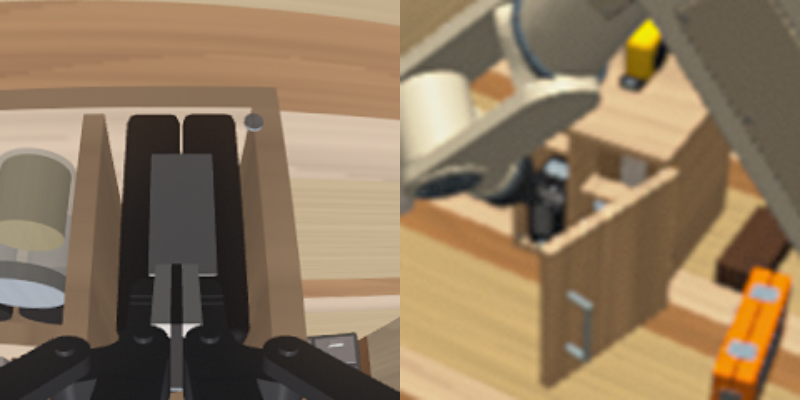

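The case is now just inside the mouth (its end at row ~118, floor edge row ~100 in the left half), still sliding; keep pushing gently.

Call:
{"fn": "drive_tool", "kwargs": {"plan": [{"x":-0.03,"y":0,"z":0.027,"ax":0,"ay":0,"az":0,"hand":0}]}}

```text
clock: 5.85
eef_pos: [659.1, -151.9, 71.1]
tcp_rot: [3.137, 0.734, 1.635]
contact_force: [-1.6, 5.4, 4.2]
opening: -0.0
grasp_force: 3.0
```

Call:
{"fn": "drive_tool", "kwargs": {"plan": [{"x":-0.03,"y":0,"z":0.027,"ax":0,"ay":0,"az":0,"hand":0}]}}

```text
clock: 5.95
eef_pos: [659.2, -153.9, 71.1]
tcp_rot: [3.137, 0.734, 1.635]
contact_force: [-0.9, 6.3, 5.3]
opening: -0.005
grasp_force: 3.0
```

Call:
{"fn": "drive_tool", "kwargs": {"plan": [{"x":-0.03,"y":0,"z":0.027,"ax":0,"ay":0,"az":0,"hand":0}]}}

```text
clock: 6.05
eef_pos: [659.3, -156.0, 71.1]
tcp_rot: [3.138, 0.734, 1.635]
contact_force: [-0.1, 5.3, 3.6]
opening: -0.003
grasp_force: 3.0
```

Run:
```python
from h import *
c=imaging.camera_info("wrist"); M=c["mtx"]
def wz(p,z):
    v=np.array([(p[0]-M[0,2])/M[0,0],(p[1]-M[1,2])/M[1,1]]); th=np.linalg.norm(v)
    d=c["R"].T@np.r_[v/th*np.sin(th),np.cos(th)]; o=-c["R"].T@c["t"]
    return o+d*(z-o[2])/d[2]
# picture was taken 6 mm earlier: add back
sh=np.array([-.3,6.1,0])
for k,u,v,z in [("floor edge",180,107,12),("edge bench",180,90,0),("case bot",155,115,12),("case bot",215,115,12)]:
    print(k,wz((150+u*.6,80+v*.6),z)+sh)
w=imaging.grab_frame("wrist")[:,:,::-1]
cv2.imwrite("pics/p2.png",cv2.resize(w[60:340,150:390],(514,600),interpolation=cv2.INTER_CUBIC))
```

```text
floor edge [ 660.108 -134.417   12.   ]
edge bench [ 660.439 -137.596    0.   ]
case bot [ 649.985 -140.46    12.   ]
case bot [ 675.257 -138.803   12.   ]
```

View pics/p2.png

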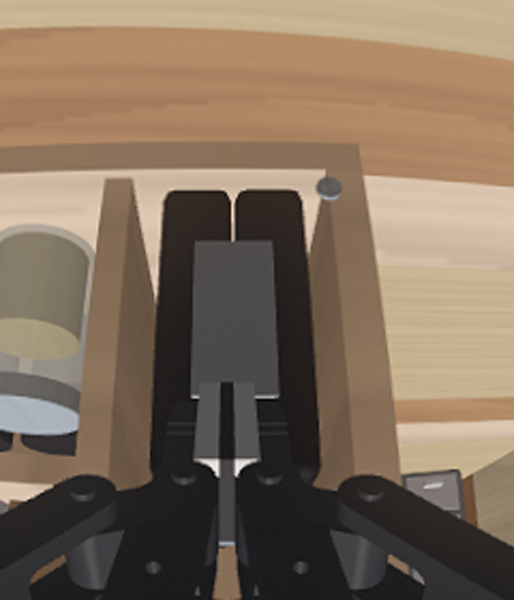

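Floor edge at row ~170, case end at row ~191: the end is now roughly 9–10 mm inside, near home. A few more small steps to feel the stop.

Call:
{"fn": "drive_tool", "kwargs": {"plan": [{"x":-0.03,"y":0,"z":0.027,"ax":0,"ay":0,"az":0,"hand":0}]}}

```text
clock: 6.2
eef_pos: [659.5, -156.9, 71.0]
tcp_rot: [3.137, 0.732, 1.634]
contact_force: [-6.1, 25.8, 12.9]
opening: -0.003
grasp_force: 12.9
```

Call:
{"fn": "drive_tool", "kwargs": {"plan": [{"x":-0.03,"y":0,"z":0.027,"ax":0,"ay":0,"az":0,"hand":0}]}}

```text
clock: 6.3
eef_pos: [660.2, -157.1, 70.9]
tcp_rot: [3.134, 0.73, 1.633]
contact_force: [-5.0, 35.8, 14.8]
opening: 0.0
grasp_force: 18.1
```

Run:
```python
from h import *
print(monitor.sense())
```

```text
{'clock': 6.3, 'qpos': array([ 0.134,  0.66 ,  1.717, -0.884,  1.036,  0.646]), 'qvel': array([-0.013, -0.006, -0.004,  0.006, -0.036, -0.015]), 'joint_efforts': array([-22.601, -60.73 , -20.264,  -7.096,   4.609,  -0.01 ]), 'eef_pos': array([ 660.151, -157.057,   70.925]), 'tcp_rot': array([3.134, 0.73 , 1.633]), 'contact_force': array([-5.005, 35.788, 14.844]), 'wrist_torque': array([ 2.836,  0.667, -0.416]), 'grasp_force': 18.12942350283265, 'opening': 9.001445725489853e-05}
```

Stop felt (36 N): the case is home. Retreat straight out, then up.

Call:
{"fn": "drive_tool", "kwargs": {"plan": [{"x":0.4,"y":0,"z":-0.36,"ax":0,"ay":0,"az":0,"hand":0},{"x":1.1,"y":0,"z":-1.0,"ax":0,"ay":0,"az":0,"hand":0},{"x":1.8,"y":0,"z":-1.6,"ax":0,"ay":0,"az":0,"hand":0},{"x":2.2,"y":0,"z":-2.0,"ax":0,"ay":0,"az":0,"hand":0},{"x":1.5,"y":0,"z":-2.8,"ax":0,"ay":0,"az":0,"hand":0},{"x":0.8,"y":0,"z":-3.5,"ax":0,"ay":0,"az":0,"hand":0},{"x":0.2,"y":0,"z":-4.2,"ax":0,"ay":0,"az":0,"hand":0},{"x":-0.5,"y":0,"z":-5.0,"ax":0,"ay":0,"az":0,"hand":0}]}}

```text
clock: 7.1
eef_pos: [648.2, -12.3, 271.5]
tcp_rot: [3.141, 0.735, 1.636]
contact_force: [0.9, 0.4, -0.3]
opening: 0.001
grasp_force: 0.0
```

```bash
cat >> h.py <<'E'
H=np.array([494.,-146,0]); OFF=28
def door(th,z=168,off=OFF,L=160):
    a=th+.07; dy=np.array([np.cos(a),np.sin(a),0]); dx=np.array([np.sin(a),-np.cos(a),0])
    return H+L*dy-off*dx+z*K, np.c_[np.cross(dy,-K),dy,-K]
E
python3 - <<'E'
from h import *
p,R=door(1.28,off=75); print(p)
go(p*[1,1,0]+[0,0,330],R)
s=imaging.grab_frame("scene")[:,:,::-1];w=imaging.grab_frame("side")[:,:,::-1]
cv2.imwrite("pics/p3.png",np.hstack([cv2.resize(s[120:240,125:285],(400,300),interpolation=cv2.INTER_CUBIC),cv2.resize(w[115:235,190:350],(400,300),interpolation=cv2.INTER_CUBIC)]))
E
```

```text
[455.862  26.541 168.   ]
shift [-0.025 -3.786 -1.559] turn [ -4.487   6.012 -11.679] clock 7.1 q [ 0.353  0.454  1.547 -0.706  1.433  0.496] tcp [648.175 -12.253 271.458] F [ 0.912  0.403 -0.341]
```

View pics/p3.png

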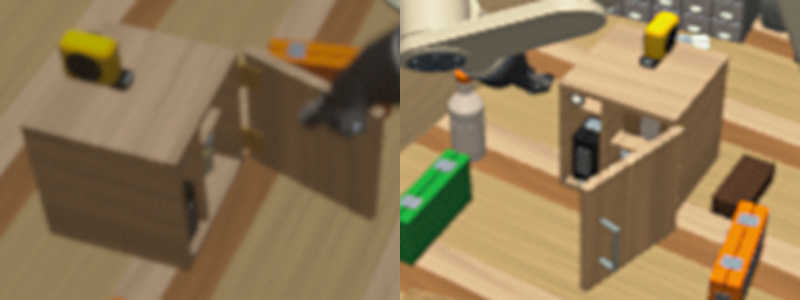

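Case is inside (right half, (585,150)), door still open at the same angle, tape unmoved. Move over to the door's outer side.

Call:
{"fn": "drive_tool", "kwargs": {"plan": [{"x":-0.7,"y":0,"z":-0.8,"ax":0,"ay":0,"az":0,"hand":0},{"x":0,"y":-3.8,"z":-1.6,"ax":-4.5,"ay":6,"az":-11.7,"hand":0},{"x":0,"y":-3.8,"z":-1.6,"ax":-4.5,"ay":6,"az":-11.7,"hand":0},{"x":0,"y":-3.8,"z":-1.6,"ax":-4.5,"ay":6,"az":-11.7,"hand":0},{"x":0,"y":-3.8,"z":-1.6,"ax":-4.5,"ay":6,"az":-11.7,"hand":0},{"x":0,"y":-3.8,"z":-1.6,"ax":-4.5,"ay":6,"az":-11.7,"hand":0},{"x":0,"y":-3.8,"z":-1.6,"ax":-4.5,"ay":6,"az":-11.7,"hand":0},{"x":0,"y":-3.8,"z":-1.6,"ax":-4.5,"ay":6,"az":-11.7,"hand":0}]}}

```text
clock: 8.0
eef_pos: [454.8, 29.1, 329.1]
tcp_rot: [-3.044, 0.194, 2.595]
contact_force: [-0.5, -0.4, 0.4]
opening: -0.002
grasp_force: 0.0
```

Run:
```python
from h import *
p,R=door(1.28,off=75)
go(p*[1,1,0]+[0,0,330],R)
```

```text
shift [-0.047 -0.034 -0.005] turn [-1.221  1.687 -3.19 ] clock 8.0 q [ 0.226 -0.076  1.88  -0.215  1.273 -0.732] tcp [454.82   29.1   329.127] F [-0.471 -0.351  0.44 ]
```

Call:
{"fn": "drive_tool", "kwargs": {"plan": [{"x":0,"y":0,"z":0,"ax":-1.2,"ay":1.7,"az":-3.2,"hand":0},{"x":0,"y":0,"z":0,"ax":-1.2,"ay":1.7,"az":-3.2,"hand":0},{"x":0,"y":0,"z":0,"ax":-1.2,"ay":1.7,"az":-3.2,"hand":0},{"x":0,"y":0,"z":0,"ax":-1.2,"ay":1.7,"az":-3.2,"hand":0}]}}

```text
clock: 8.4
eef_pos: [455.8, 27.7, 328.3]
tcp_rot: [-3.137, -0.003, 2.914]
contact_force: [-0.6, 0.1, 0.5]
opening: 0.001
grasp_force: 0.0
```

Run:
```python
from h import *
go(*door(1.28,off=75))
w=imaging.grab_frame("wrist")[:,:,::-1]
cv2.imwrite("pics/p4.png",w)
```

```text
shift [-0.015 -0.009  3.205] turn [-0.041 -0.025 -0.066] clock 8.4 q [ 0.06  -0.021  1.811 -0.004  1.355 -1.282] tcp [455.782  27.749 328.259] F [-0.579  0.1    0.548]
```

View pics/p4.png

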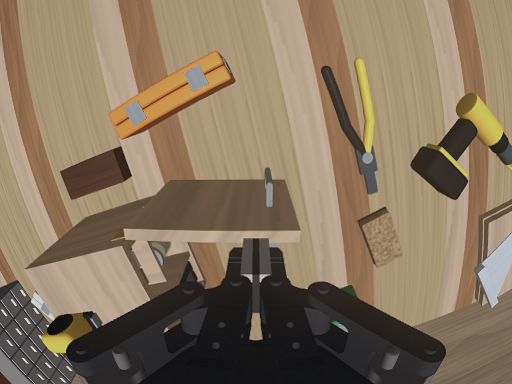

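Run:
```python
from h import *
c=imaging.camera_info("wrist"); M=c["mtx"]
def pr(X):
    v=c["R"]@X+c["t"]; th=np.arctan2(np.hypot(v[0],v[1]),v[2]); u=v[:2]/np.hypot(v[0],v[1])*th
    return u*[M[0,0],M[1,1]]+M[:2,2]
print("tcp now",pr(monitor.sense()["eef_pos"]),"tcp low",pr(door(1.28,off=75)[0]))
for L,o in [(208,2),(208,17),(0,17),(160,17)]: print(L,o,pr(door(1.28,z=207,off=o,L=L)[0]))
```

```text
tcp now [253.467 232.075] tcp low [253.836 169.941]
208 2 [297.59  242.665]
208 17 [298.257 230.545]
0 17 [117.503 229.25 ]
160 17 [254.104 231.103]
```

The projected door model lands on the picture (free end at (298,235), hinge end (120,230)); the lowered TCP falls on the outer side (254,170), above the pull. Descend.

Call:
{"fn": "drive_tool", "kwargs": {"plan": [{"x":0,"y":0,"z":0.8,"ax":0,"ay":0,"az":0,"hand":0},{"x":0,"y":0,"z":1.6,"ax":0,"ay":0,"az":0,"hand":0},{"x":0,"y":0,"z":2.4,"ax":0,"ay":0,"az":0,"hand":0},{"x":0,"y":0,"z":3.1,"ax":0,"ay":0,"az":0,"hand":0},{"x":0,"y":0,"z":3.1,"ax":0,"ay":0,"az":0,"hand":0}]}}

```text
clock: 8.95
eef_pos: [451.4, 28.6, 170.0]
tcp_rot: [-3.134, -0.008, 2.914]
contact_force: [-1.1, -0.2, 0.4]
opening: 0.0
grasp_force: 0.0
```

```bash
cat >> h.py <<'E'
def rows(ths,**k):
    for t in ths: print(t,end=' '); go2(*door(t,**k))
def go2(pos,R):
    s=monitor.sense(); Rc=Ro.from_euler('xyz',s["tcp_rot"]).as_matrix()
    d=Rc.T@(np.array(pos)-s["eef_pos"])/50; w=Ro.from_matrix(Rc.T@R).as_rotvec(degrees=True)/6
    print(np.r_[d,w])
E
python3 - <<'E'
from h import *
rows([1.28],off=45)
rows([1.28,1.2,1.1,1.0,.92,.84,.76])
print(monitor.sense()["eef_pos"])
E
```

```text
1.28 [-0.697 -0.017  0.035 -0.071 -0.075 -0.061]
1.28 [-1.036 -0.015  0.033 -0.071 -0.075 -0.061]
1.2 [-1.294  0.022  0.03  -0.074 -0.072  0.702]
1.1 [-1.618  0.038  0.028 -0.078 -0.068  1.657]
1.0 [-1.942  0.021  0.025 -0.081 -0.064  2.612]
0.92 [-2.2   -0.015  0.024 -0.084 -0.061  3.376]
0.84 [-2.453 -0.072  0.022 -0.086 -0.058  4.14 ]
0.76 [-2.701 -0.149  0.021 -0.089 -0.055  4.904]
[451.409  28.64  170.035]
```

Call:
{"fn": "drive_tool", "kwargs": {"plan": [{"x":-0.6,"y":0,"z":0,"ax":0,"ay":0,"az":0,"hand":0},{"x":-0.9,"y":0,"z":0,"ax":0,"ay":0,"az":0,"hand":0},{"x":-1.1,"y":0,"z":0,"ax":0,"ay":0,"az":0.2,"hand":0},{"x":-1.3,"y":0,"z":0,"ax":0,"ay":0,"az":0.7,"hand":0},{"x":-1.6,"y":0,"z":0,"ax":0,"ay":0,"az":1.6,"hand":0},{"x":-1.9,"y":0,"z":0,"ax":0,"ay":0,"az":2.5,"hand":0},{"x":-2.2,"y":0,"z":0,"ax":0,"ay":0,"az":3.4,"hand":0}]}}

```text
clock: 9.65
eef_pos: [562.6, 3.8, 174.8]
tcp_rot: [-3.137, 0.001, 2.554]
contact_force: [-1.4, 0.3, 1.0]
opening: 0.003
grasp_force: 0.8
```

Run:
```python
from h import *
rows([.92,.86,.78,.7,.62,.54,.46,.38,.3])
s=monitor.sense();print(s["eef_pos"],s["contact_force"],s["qpos"])
```

```text
0.92 [ 0.063 -0.057  0.136 -0.045  0.006 -0.064]
0.86 [-0.13  -0.027  0.136 -0.045  0.007  0.509]
0.78 [-0.389 -0.007  0.136 -0.044  0.009  1.273]
0.7 [-0.649 -0.007  0.136 -0.044  0.011  2.037]
0.62 [-0.908 -0.027  0.137 -0.044  0.013  2.8  ]
0.54 [-1.164 -0.069  0.137 -0.043  0.014  3.564]
0.46 [-1.417 -0.131  0.137 -0.043  0.016  4.328]
0.38 [-1.663 -0.212  0.138 -0.042  0.018  5.092]
0.3 [-1.903 -0.314  0.139 -0.041  0.02   5.856]
[562.565   3.776 174.798] [-1.365  0.32   0.985] [ 0.007  0.29   1.797 -0.005  1.057 -0.974]
```

Call:
{"fn": "drive_tool", "kwargs": {"plan": [{"x":-0.13,"y":0,"z":0.05,"ax":0,"ay":0,"az":0.5,"hand":0},{"x":-0.39,"y":0,"z":0.1,"ax":0,"ay":0,"az":1.3,"hand":0},{"x":-0.65,"y":0,"z":0.1,"ax":0,"ay":0,"az":2.0,"hand":0},{"x":-0.91,"y":-0.03,"z":0.1,"ax":0,"ay":0,"az":2.8,"hand":0},{"x":-1.16,"y":-0.07,"z":0.1,"ax":0,"ay":0,"az":3.6,"hand":0},{"x":-1.42,"y":-0.13,"z":0.1,"ax":0,"ay":0,"az":4.3,"hand":0},{"x":-1.66,"y":-0.21,"z":0.1,"ax":0,"ay":0,"az":5.1,"hand":0},{"x":-1.9,"y":-0.31,"z":0.1,"ax":0,"ay":0,"az":5.9,"hand":0}]}}

```text
clock: 10.45
eef_pos: [633.3, -61.4, 169.8]
tcp_rot: [-3.138, 0.003, 1.937]
contact_force: [-2.0, 1.8, -0.0]
opening: -0.001
grasp_force: 0.8
```

Run:
```python
from h import *
rows([.3,.26,.22,.18,.14,.12,.1,.08,.06,0])
s=monitor.sense();print(s["eef_pos"],s["contact_force"],s["qpos"])
w=imaging.grab_frame("scene")[:,:,::-1]
cv2.imwrite("pics/p5.png",cv2.resize(w[100:240,125:305],(720,560),interpolation=cv2.INTER_CUBIC))
```

```text
0.3 [-0.011 -0.009  0.036 -0.033  0.026 -0.04 ]
0.26 [-0.14   0.012  0.037 -0.032  0.027  0.342]
0.22 [-0.269  0.027  0.037 -0.031  0.027  0.724]
0.18 [-0.398  0.037  0.037 -0.031  0.028  1.106]
0.14 [-0.528  0.042  0.038 -0.03   0.029  1.488]
0.12 [-0.593  0.042  0.038 -0.03   0.029  1.679]
0.1 [-0.658  0.042  0.038 -0.03   0.029  1.87 ]
0.08 [-0.723  0.039  0.038 -0.03   0.03   2.061]
0.06 [-0.788  0.036  0.038 -0.029  0.03   2.252]
0 [-0.982  0.018  0.039 -0.028  0.031  2.825]
[633.251 -61.351 169.82 ] [-1.995  1.826 -0.039] [-0.097  0.405  1.64  -0.004  1.099 -0.46 ]
```

View pics/p5.png

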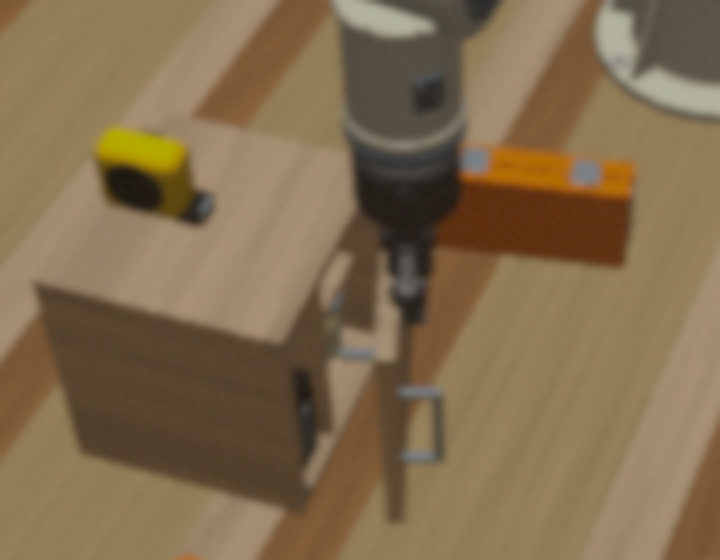

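The door follows the fingers, about 0.35 rad left, tape and case as expected. Continue slower.

Call:
{"fn": "drive_tool", "kwargs": {"plan": [{"x":-0.14,"y":0,"z":0,"ax":0,"ay":0,"az":0.35,"hand":0},{"x":-0.27,"y":0.03,"z":0,"ax":0,"ay":0,"az":0.7,"hand":0},{"x":-0.4,"y":0.03,"z":0,"ax":0,"ay":0,"az":1.1,"hand":0},{"x":-0.53,"y":0.04,"z":0,"ax":0,"ay":0,"az":1.5,"hand":0},{"x":-0.6,"y":0.04,"z":0,"ax":0,"ay":0,"az":1.9,"hand":0},{"x":-0.66,"y":0.04,"z":0,"ax":0,"ay":0,"az":2.3,"hand":0},{"x":-0.7,"y":0.04,"z":0,"ax":0,"ay":0,"az":2.6,"hand":0},{"x":-0.74,"y":0.04,"z":0,"ax":0,"ay":0,"az":2.8,"hand":0}]}}

```text
clock: 11.3
eef_pos: [648.8, -95.1, 169.5]
tcp_rot: [-3.14, 0.004, 1.647]
contact_force: [-0.1, 1.4, 0.3]
opening: 0.001
grasp_force: 0.3
```

Call:
{"fn": "drive_tool", "kwargs": {"plan": [{"x":-0.04,"y":0,"z":0,"ax":0,"ay":0,"az":0,"hand":0},{"x":-0.08,"y":0,"z":0,"ax":0,"ay":0,"az":0,"hand":0}]}}

```text
clock: 11.5
eef_pos: [649.1, -98.5, 169.4]
tcp_rot: [-3.14, 0.003, 1.649]
contact_force: [0.2, 9.4, 2.1]
opening: 0.002
grasp_force: 4.7
```

Call:
{"fn": "drive_tool", "kwargs": {"plan": [{"x":-0.04,"y":0,"z":0,"ax":0,"ay":0,"az":0,"hand":0},{"x":-0.08,"y":0,"z":0,"ax":0,"ay":0,"az":0,"hand":0}]}}

```text
clock: 11.7
eef_pos: [649.3, -99.4, 169.4]
tcp_rot: [-3.14, -0.002, 1.649]
contact_force: [0.1, 19.3, 1.9]
opening: 0.004
grasp_force: 9.7
```

Call:
{"fn": "drive_tool", "kwargs": {"plan": [{"x":-0.03,"y":0,"z":0,"ax":0,"ay":0,"az":0,"hand":0},{"x":-0.03,"y":0,"z":0,"ax":0,"ay":0,"az":0,"hand":0}]}}

```text
clock: 11.9
eef_pos: [649.6, -100.9, 169.4]
tcp_rot: [-3.14, -0.002, 1.649]
contact_force: [0.5, 15.3, 2.3]
opening: 0.001
grasp_force: 7.7
```

Call:
{"fn": "drive_tool", "kwargs": {"plan": [{"x":-0.03,"y":0,"z":0,"ax":0,"ay":0,"az":0,"hand":0},{"x":-0.03,"y":0,"z":0,"ax":0,"ay":0,"az":0,"hand":0}]}}

```text
clock: 12.1
eef_pos: [650.0, -102.8, 169.4]
tcp_rot: [-3.141, -0.001, 1.649]
contact_force: [1.8, 12.3, 0.4]
opening: -0.0
grasp_force: 6.4
```

Call:
{"fn": "drive_tool", "kwargs": {"plan": [{"x":-0.03,"y":0,"z":0,"ax":0,"ay":0,"az":0,"hand":0},{"x":-0.03,"y":0,"z":0,"ax":0,"ay":0,"az":0,"hand":0}]}}

```text
clock: 12.3
eef_pos: [650.5, -106.1, 169.4]
tcp_rot: [-3.141, 0.002, 1.65]
contact_force: [3.1, 3.7, -0.7]
opening: 0.003
grasp_force: 2.2
```

Past the peak: the force drops as the catch draws in. Press on until it stops hard.

Call:
{"fn": "drive_tool", "kwargs": {"plan": [{"x":-0.03,"y":0,"z":0,"ax":0,"ay":0,"az":0,"hand":0},{"x":-0.05,"y":0,"z":0,"ax":0,"ay":0,"az":0,"hand":0}]}}

```text
clock: 12.5
eef_pos: [650.4, -107.2, 169.5]
tcp_rot: [-3.141, -0.001, 1.649]
contact_force: [2.4, 16.6, 0.7]
opening: -0.003
grasp_force: 8.1
```

Call:
{"fn": "drive_tool", "kwargs": {"plan": [{"x":-0.03,"y":0,"z":0,"ax":0,"ay":0,"az":0,"hand":0},{"x":-0.03,"y":0,"z":0,"ax":0,"ay":0,"az":0,"hand":0}]}}

```text
clock: 12.7
eef_pos: [650.5, -107.1, 169.5]
tcp_rot: [-3.141, -0.003, 1.649]
contact_force: [1.9, 18.3, 2.2]
opening: -0.004
grasp_force: 9.6
```

Call:
{"fn": "drive_tool", "kwargs": {"plan": [{"x":-0.02,"y":0,"z":0,"ax":0,"ay":0,"az":0,"hand":0},{"x":-0.02,"y":0,"z":0,"ax":0,"ay":0,"az":0,"hand":0}]}}

```text
clock: 12.9
eef_pos: [650.4, -107.1, 169.4]
tcp_rot: [-3.141, -0.004, 1.649]
contact_force: [0.6, 23.8, 3.4]
opening: -0.003
grasp_force: 11.5
```

Hard stop at 24 N: seated. Back off and check.

Call:
{"fn": "drive_tool", "kwargs": {"plan": [{"x":0.2,"y":0,"z":0,"ax":0,"ay":0,"az":0,"hand":0},{"x":1.0,"y":0,"z":0,"ax":0,"ay":0,"az":0,"hand":0},{"x":1.8,"y":0,"z":0,"ax":0,"ay":0,"az":0,"hand":0},{"x":2.6,"y":0,"z":-0.5,"ax":0,"ay":0,"az":0,"hand":0},{"x":3.2,"y":0,"z":-1.2,"ax":0,"ay":0,"az":0,"hand":0},{"x":3.2,"y":0,"z":-1.2,"ax":0,"ay":0,"az":0,"hand":0}]}}

```text
clock: 13.5
eef_pos: [639.9, 50.7, 233.6]
tcp_rot: [3.136, 0.003, 1.652]
contact_force: [0.6, -0.2, 0.8]
opening: 0.003
grasp_force: 0.0
```

Run:
```python
from h import *
w=imaging.grab_frame("wrist")[:,:,::-1]; s=imaging.grab_frame("scene")[:,:,::-1]
cv2.imwrite("pics/p6.png",np.hstack([cv2.resize(w[100:300,130:380],(400,320),interpolation=cv2.INTER_CUBIC),cv2.resize(s[120:240,125:275],(400,320),interpolation=cv2.INTER_CUBIC)]))
```

```text
(no output)
```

View pics/p6.png

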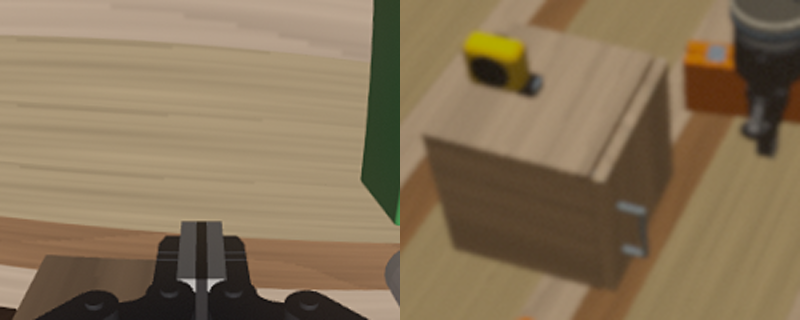

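The scene view (right half) shows the door flush on the cabinet front (edge (590,175)–(665,65)), with the tape in place and nothing touching the door. Handing in.

```bash
python3 -c "
from rig import r
print(r.sign_off())"
```

```text
the job is handed in; nothing more can be done
None
```

The drill case is pushed home against the cabinet's back, the door is shut flush on its roller catch, and I handed the job in at about 13.5 s; the hand-in returned no verdict.

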